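# Set the dust extractor's suction selector and start it

## Robot

A 6-joint arm with a two-finger parallel gripper is mounted at the origin on a cart in front of the work surface, level with it; the furniture and walls round the work are solid. World frame = base frame: x ahead of the robot, y to its left, z up, the work surface at z = 0. Lengths are in m, angles in rad, forces in N, time in s.
With the tool pointing down it reaches from about 0.325 to 0.9 m from the base axis. Payload 3.5 kg.
Tool frame: the origin (TCP) lies midway between the tips of the shut fingers; the grasp point (between the pads) lies 19 mm behind it (manip.hold_point_z is the z of the grasp point in the tool frame, in m); z points along the fingers, y is the line along which they close (so a half turn about z gives the same grasp; the last joint's range is limited). The gripper opens to 85 mm and grips with 20 to 120 N. Pads are 22 mm wide; open, the fingers measure 114 mm over their backs; the gripper's body (76 mm by 85 mm) begins 54 mm behind the grasp point. The pads swing forward as they close: fully open they stand 13 mm farther back than shut.
Start: joints at [-1.385, 0.276, -0.026, 1.268, 0, 1.467], TCP at [0.178, -0.599, 0.194] pointing down, gripper open.
Joint ranges: [-3.12, 3.12], [-0.85, 1.88], [-1.08, 1.24], [-1.95, 2.15], [-1.57, 1.53], [-3.14, 3.14]. Speed limits (rad/s): [2.57, 2.57, 3.14, 3.14, 3.14, 3.14].

## Interface

Orientations are given as a rotation vector (axis times angle).
In Python, from cell import manip gives the robot as it stands.
- The arm moves only by the shell command python3 -m crank 'ROWS' [FORCE]. ROWS is text: rows parted by semicolons, each of 5 numbers parted by spaces: the shift along the tool's x, y, z each as a share of 0.25 m, from -1 to 1, then the turn about the tool's z as a share of 90 degrees, from -1 to 1, then the opening in per cent of the stroke, from 0 (shut) to 100 (fully open). A call has 1 to 12 rows; each row shifts and turns the commanded pose from where the row before left it, along the tool's axes as they then stand; what a row does not reach is not made up. A row lasts 1/12 s, in which the tool goes at most 41.7 mm and 7.16 degrees, less where a joint would pass 70% of its speed; a pose out of reach is approached as far as the arm can. A call with a number of a shift or a turn outside -1 to 1 is refused whole. A call with a gripper value outside its range is refused whole. The fingers move at their own pace and stop on an object; FORCE is the grip in N (left out, the last holds). Time passes only in rows, so rows that do not move let the fingers close. It gives the time, the measured TCP pose, the force, the opening and the grip force at its end, in the units of the state.
- manip.read_state(): the state, without advancing time (a new reading comes with each control period).
- manip.snapshot(name): name is "side" or "top"; returns the picture (400x640x3 uint8, blue, green, red); there is no depth.
- manip.camera_params(name): a dict with "camera_matrix" (3x3 intrinsics, pixels), "R" (3x3) and "t" (3): a world point X has camera coordinates R X + t. Camera axes: x right, y down, z forward; pixel columns grow to the right and rows downward; lengths in m; the calibration is good to about 2 mm. A picture is of the moment at which its call begins. camera_params takes no time and is no camera call.
- manip.hand_in(): hands the job in; it is judged then, once.
The state is a dict: "time": time; "joints": joint angles; "joint_velocities": joint speeds; "effort": joint torques, N m; "position": TCP position; "orientation": TCP orientation; "force": force on the tool from outside, world axes, zero at the start; "wrist_torque": the same for the moment, N m; "grip_width": opening from 0.0 (shut) to 1.0 (fully open); "grip_force": force on a finger pad.
Only numpy, scipy, OpenCV 4.12 (cv2) and the standard library are available. Lean on these libraries where they do the work, as an engineer would, in place of code of your own. Each camera call takes 0.05 s, during which the arm holds its last target. There are 200 camera calls.

## Task

Get the dust extractor running for carving: with a fingertip, push the yellow pointer of the selector on the green control box round clockwise, click by click, to its fifth mark (the marks grow in size clockwise; count from the smallest), without letting it run on to the sixth. Then press the blue start button down and let it come up again; do not press it before the selector is set. Only push with the fingers: do not pinch the pointer, and leave the cup, jar and other things standing around where they are.

Things in the scene. Friction and masses are not known exactly. Their poses are not given: they have to be found in the camera images.
- extractor_box: Control box fixed on the table: green, black top panel, 130 mm along its x (its back, with a cable gland, at +x), 190 mm along its y, top at 50 mm. Origin at the centre of its underside; z up. The selector sits on its left (+y) half, the start button on its right (-y) half.
- selector_axis (a point): Point on the selector's upright turning axis, 20 mm above the box's top (70 mm above the table), at x = -12 mm, y = +30 mm in the box's frame. A grey disc of radius 30 mm lies under the pointer up to 7 mm above the box's top; a hub of radius 12 mm reaches 18 mm above the top.
- pointer_end (a point): Point on the upper edge of the yellow pointer, 42 mm from the turning axis and 85 mm above the table; from the axis to it is where the pointer points. The pointer is an upright blade 11.5 mm thick, from 57 to 85 mm above the table, reaching 49 mm ahead of the axis and 15 mm behind. Push its counter-clockwise side; pressing both sides at once is pinching.
- selector (a joint): Selector angle in rad, growing clockwise seen from above; it clicks into six places 30 degrees apart: 0, 0.524, 1.047, 1.571, 2.094, 2.618 (first to sixth mark), with stops just beyond. A push of 3 to 4 N near the pointer's end takes it out of a click; some 0.06 rad past half-way it jumps into the next. It starts in one of the first three, or seldom on a ridge between two.
- start_button_top (a point): Centre of the top of the blue round start button (28 mm across, in a black housing), at x = -30 mm, y = -62 mm in the box's frame; this point moves with it.
- start_button (a joint): Travel of the start button in m, 0 up, 0.006 fully down; a spring returns it, fully down takes 4 N.
- cup: Loose white cup, 69 mm across, 74 mm high, to the left of the box; origin under its centre.
- jar: Loose small jar with a red lid, 46 mm across, 55 mm high, to the right of the box; origin under its centre.
- offcut: Loose tan offcut, 38 x 49 x 25 mm, to the right of the box, nearer the robot than the jar; origin under its centre.
- block: Loose brown sanding block, 60 x 101 x 27 mm, behind the box; origin under its centre.
- tape: Loose roll of yellow masking tape lying flat, 103 mm across, 25 mm high, far left of the box; origin under its centre.
- mark_middle (a point): Point on the top panel half-way between the third and fourth marks, straight toward the box's +x from the turning axis. The marks are six white dots 56 mm from the axis, 30 degrees apart, from 75 degrees left of this direction (first, smallest, 4 mm) clockwise to 75 degrees right of it (sixth, largest, 10 mm).

How it is judged:
On the way, in this order (a step that is already met when the one before it is completed fails the run):
1. the selector rests in its fifth place (value of joint selector between 1.97 and 2.22 rad), for 0.2 s.
2. the start button is pressed at least 4 mm down (value of joint start_button above 0.004 m), for 0.05 s.
At the end, for the whole second after the job is handed in: The selector rests in its fifth place (within 0.12 rad of 2.094), the start button is up again (within 1.5 mm), and cup, jar, offcut, sanding block and tape are within 20 mm of where they stood (all of step 1 and value of joint start_button below 0.0015 m and distance of each of cup, jar, offcut, block, tape from where it was at the start of the episode below 0.02 m); the robot touches nothing.
It fails at once if the selector runs past its fifth place, more than half-way to the sixth (value of joint selector above 2.38 rad).
It fails at once if the start button is pressed while the selector is not in its fifth place (value of joint start_button above 0.003 m and (value of joint selector below 1.9 rad or value of joint selector above 2.3 rad)).
It fails at once if the pointer is pinched: fingers press both its side faces at once (contact force between each of selector_c3, selector_c4 and the fingers above 1 N).
It fails at once if a bystander is pushed away or lifted (more than 20 mm) (distance of any of cup, jar, offcut, block, tape from where it was at the start of the episode above 0.02 m).
It also fails if it takes over 54 s, if anything falls off the work surface, if the arm or the gripper's body presses on something with over 40 N, if the wrist force passes 120 N, or if a joint passes its speed limit or range.

## Working session

There is one attempt and no reset: what is moved stays moved. The work goes in short steps, Python scripts to look and compute and a shell command to move; the robot and the scene stay as the last step left them, time stands still between calls to the robot, and variables do not carry over. Pictures are saved under pics/ and viewed, at most 10 in all, crops included, and the job is handed in when it is done.

```bash
mkdir -p pics
cat > h.py <<'E'
from cell import manip
import numpy as np, cv2
from scipy.spatial.transform import Rotation as Ro
def px2w(name,u,v,z):
    c=manip.camera_params(name);K,R,t=map(np.array,(c["camera_matrix"],c["R"],c["t"]))
    d=R.T@np.linalg.solve(K,[u,v,1]);o=-R.T@t
    return o+d*(z-o[2])/d[2]
def w2px(name,X):
    c=manip.camera_params(name);K,R,t=map(np.array,(c["camera_matrix"],c["R"],c["t"]))
    p=K@(R@np.array(X)+t);return p[:2]/p[2]
E
python3 - <<'E'
from h import *
np.set_printoptions(precision=4,suppress=True)
for n in("top","side"):
    cv2.imwrite(f"pics/{n}0.png",manip.snapshot(n))
    c=manip.camera_params(n);R=np.array(c["R"]);print(n,-R.T@np.array(c["t"]),R[2])
s=manip.read_state();print(s["position"],Ro.from_rotvec(s["orientation"]).as_matrix(),s["time"],s["grip_width"])
E
```

```text
top [0.4418 0.2528 1.0416] [ 0.1234 -0.0136 -0.9923]
side [ 0.3729 -0.446   0.6309] [ 0.2279  0.7578 -0.6114]
[ 0.1778 -0.5984  0.1927] [[ 0.9586  0.2848 -0.0004]
 [ 0.2848 -0.9586  0.002 ]
 [ 0.0002 -0.002  -1.    ]] 0.1 0.9959328577611377
```

View pics/top0.png

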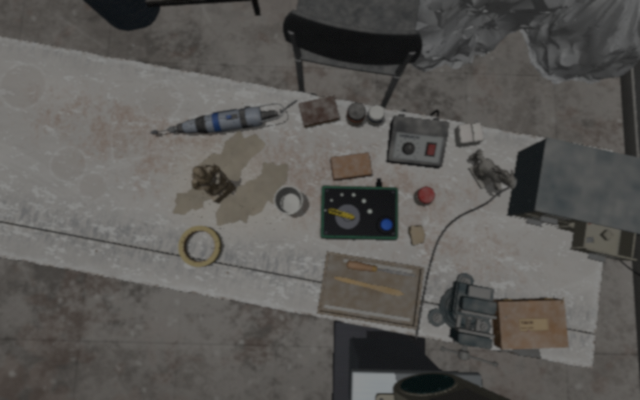

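View pics/side0.png

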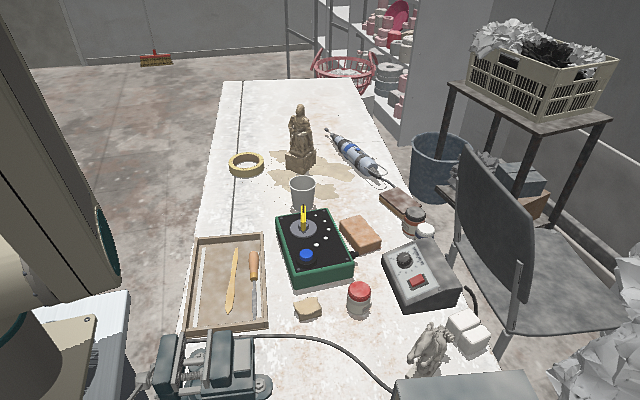

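Run:
```python
import cv2,numpy as np
a=cv2.imread("pics/top0.png")[170:250,270:440];b=cv2.imread("pics/side0.png")[170:300,260:390]
a=cv2.resize(a,None,fx=4.7,fy=4.7,interpolation=cv2.INTER_CUBIC)
cv2.imwrite("pics/topc.png",a)
cv2.imwrite("pics/sidec.png",cv2.resize(b,None,fx=4.6,fy=4.6,interpolation=cv2.INTER_CUBIC))
```

```text
(no output)
```

View pics/topc.png

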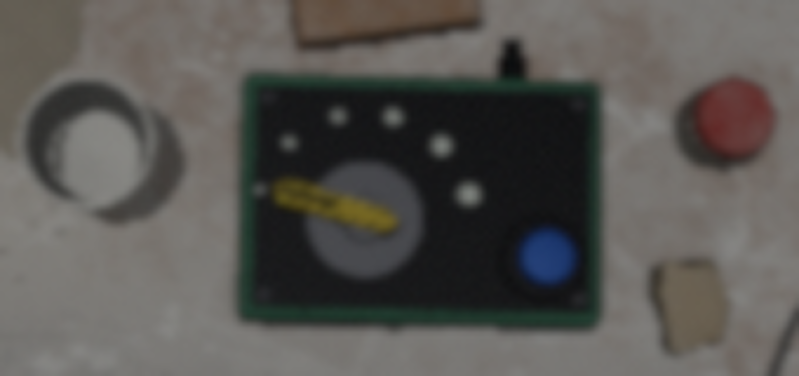

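View pics/sidec.png

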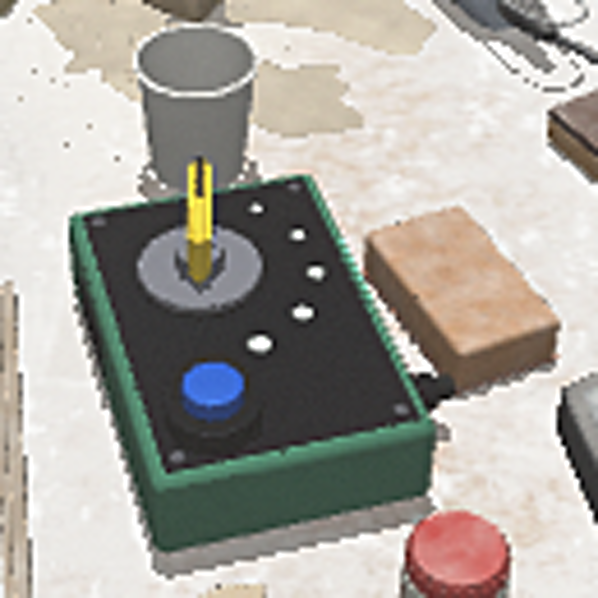

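The top crop shows the six marks, smallest to largest, at (260,188), (289,142), (338,116), (393,117), (441,146) and (469,193). The pointer is at the first mark and the button at (548,256). The side crop shows marks 2–6 and the button at (213,385).

```bash
cat > fit.py <<'E'
from h import *
from scipy.optimize import least_squares
np.set_printoptions(precision=4,suppress=True)
T=np.array([(260,188),(289,142),(338,116),(393,117),(441,146),(469,193)])/4.7+[270,170]
S=np.array([(257,208),(298,234),(316,271),(302,313),(259,344)])/4.6+[260,170]
ang=np.radians(75-30*np.arange(6))
loc=np.c_[-.012+.056*np.cos(ang),.03+.056*np.sin(ang)]
def bw(p,l,z):
    c,s=np.cos(p[2]),np.sin(p[2]);return np.array([p[0]+c*l[0]-s*l[1],p[1]+s*l[0]+c*l[1],z])
tw=np.array([px2w("top",u,v,.05) for u,v in T]);sw=np.array([px2w("side",u,v,.05) for u,v in S])
def r(p,a=1,b=1):
    m=np.array([bw(p,l,.05) for l in loc])
    return np.r_[a*(m-tw)[:,:2].ravel(),b*(m[1:]-sw)[:,:2].ravel()]
if __name__=="__main__":
  for a,b in((1,0),(0,1),(1,1)):
    q=least_squares(r,[.45,.1,0],args=(a,b));p=q.x;print(p,np.abs(q.fun).max())
  print("axis",bw(p,(-.012,.03),.07),"btn",bw(p,(-.03,-.062),.07))
  for z in(.06,.065,.07,.075):print(z,px2w("top",548/4.7+270,256/4.7+170,z),px2w("side",213/4.6+260,385/4.6+170,z))
  for n,u,v in(("cup",95,150),("jar",735,118)):print(n,px2w("top",u/4.7+270,v/4.7+170,.06))
E
python3 fit.py
```

```text
[0.5343 0.1537 0.0062] 0.0006365762055504653
[0.5382 0.153  0.0018] 0.0008412011353026716
[0.5362 0.1532 0.0105] 0.0029094034299780303
axis [0.5239 0.1831 0.07  ] btn [0.5069 0.0909 0.07  ]
0.06 [0.5055 0.0899 0.06  ] [0.5109 0.0989 0.06  ]
0.065 [0.5052 0.0907 0.065 ] [0.5097 0.0941 0.065 ]
0.07 [0.5049 0.0915 0.07  ] [0.5085 0.0893 0.07  ]
0.075 [0.5045 0.0924 0.075 ] [0.5073 0.0846 0.075 ]
cup [0.5529 0.3228 0.06  ]
jar [ 0.5796 -0.0061  0.06  ]
```

Two views agree within about 3 mm:
- **Axis:** (0.524, 0.183).
- **Button:** (0.507, 0.091), top at about z = 0.068.
- **Pointer:** at mark 1.

I'll shut the fingers, rise, and go over.

```bash
python3 -m crank '0 0 -0.12 0 0;0 0 -0.12 0 0'; python3 -m crank '0.125 -0.1 0 0 0;0.125 -0.1 0 0 0;0.125 -0.1 0 0 0;0.125 -0.1 0 0 0;0.125 -0.1 0 0 0;0.125 -0.1 0 0 0;0.125 -0.1 0 0 0;0.125 -0.1 0 0 0;0.125 -0.1 0 0 0;0.125 -0.1 0 0 0;0.125 -0.1 0 0 0;0.125 -0.1 0 0 0'
python3 - <<'E'
from h import *
s=manip.read_state();M=Ro.from_rotvec(s["orientation"]).as_matrix();print(s["position"],np.degrees(np.arctan2(M[1,0],M[0,0])),s["joints"],(M.T@(np.array([.503,.230,.2])-s["position"]))/.25)
E
```

```text
time: 0.27
position: [0.1775, -0.5965, 0.2509]
orientation: [-3.101, -0.451, 0.001]
force: [0.1, -0.1, 0.3]
grip_width: 0.747
grip_force: 0.0
time: 1.27
position: [0.4524, -0.2027, 0.2535]
orientation: [-3.109, -0.452, 0.001]
force: [0.7, -0.9, 0.0]
grip_width: -0.002
grip_force: 0.0
[ 0.45240705 -0.20272254  0.25347484] 16.53947644608372 [-5.51713189e-01  1.91105886e-02 -2.02012756e-01  1.35015669e+00
 -4.97672759e-05  2.30121122e+00] [ 0.68681805 -1.60159222  0.21417618]
```

```bash
R='';python3 -m crank '0 0 0 -0.079 0;0 0 0 -0.079 0;0 0 0 -0.079 0;0 0 0 -0.079 0;0 0 0 -0.079 0;0 0 0 -0.079 0;0 0 0 -0.079 0;0 0 0 -0.079 0;0 0 0 -0.079 0;0 0 0 -0.079 0;0 0 0 -0.079 0' >/dev/null; python3 -m crank '0 0 0 -0.079 0;0 0 0 -0.079 0;0 0 0 -0.079 0;0 0 0 -0.079 0;0 0 0 -0.079 0;0 0 0 -0.079 0;0 0 0 -0.079 0;0 0 0 -0.079 0;0 0 0 -0.079 0;0 0 0 -0.079 0;0 0 0 0 0'
cat > st.py <<'E'
import sys
from h import *
np.set_printoptions(precision=4,suppress=True)
def st(goal=None):
    s=manip.read_state();M=Ro.from_rotvec(s["orientation"]).as_matrix();p=np.array(s["position"]);d=p[:2]-[.524,.183]
    print("t",s["time"],"pos",p,"yaw",np.degrees(np.arctan2(M[1,0],M[0,0])),"F",np.array(s["force"]),"polar",np.hypot(*d),np.degrees(np.arctan2(d[1],d[0])),"j",np.array(s["joints"]))
    if goal is not None: print("shares",M.T@(np.array(goal)-p)/.25)
if __name__=="__main__": st([float(a) for a in sys.argv[1:]] or None)
E
python3 st.py .503 .230 .2
```

```text
time: 3.1
position: [0.4516, -0.2045, 0.2533]
orientation: [-0.384, -3.117, -0.001]
force: [-0.1, 0.9, -0.8]
grip_width: -0.0
grip_force: 0.0
t 3.1 pos [ 0.4516 -0.2045  0.2533] yaw 165.97144609331428 F [-0.0686  0.9225 -0.7706] polar 0.39419994060336505 -100.58023833363431 j [-0.5556  0.0197 -0.2018  1.3504 -0.     -0.3108]
shares [0.2217 1.7359 0.2139]
```

```bash
python3 -m crank '0.0185 0.145 0.018 0 0;0.0185 0.145 0.018 0 0;0.0185 0.145 0.018 0 0;0.0185 0.145 0.018 0 0;0.0185 0.145 0.018 0 0;0.0185 0.145 0.018 0 0;0.0185 0.145 0.018 0 0;0.0185 0.145 0.018 0 0;0.0185 0.145 0.018 0 0;0.0185 0.145 0.018 0 0;0.0185 0.145 0.018 0 0;0.0185 0.145 0.018 0 0' >/dev/null; python3 -m crank '0 0 0.08 0 0;0 0 0.08 0 0;0 0 0.08 0 0;0 0 0 0 0'>/dev/null
python3 st.py .503 .230 .0635
python3 - <<'E'
from h import *
a=manip.snapshot("top")[160:250,270:430];b=manip.snapshot("side")[130:300,240:410]
f=lambda i,w,h:cv2.resize(i,(w,h),interpolation=cv2.INTER_CUBIC)
cv2.imwrite("pics/n1.png",np.hstack([f(a,480,270)[:,:400],f(b,400,400)[65:335]]))
E
```

```text
t 4.4333 pos [0.5006 0.2299 0.1351] yaw 165.73282535675534 F [-0.914  -0.1077 -1.1009] polar 0.05237165998644639 116.54655181350678 j [ 0.3131  0.1911 -0.2628  1.1259 -0.      0.5621]
shares [-0.0113  0.0043  0.2864]
```

View pics/n1.png

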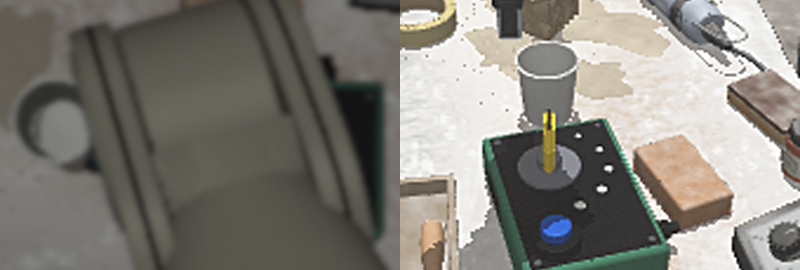

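The top view is hidden by the arm. The side view shows the fingertip at (508,38) in the crop, left of the pointer. I'll check that against the projected TCP, then lower it.

```bash
python3 -c "
from h import *
print(w2px('side',manip.read_state()['position']),(286,174))"
python3 -m crank '-0.01 0 0.07 0 0;0 0 0.07 0 0;0 0 0.07 0 0;0 0 0.07 0 0;0 0 0 0 0' | grep force; python3 st.py
python3 - <<'E'
from h import *
b=manip.snapshot("side")[150:290,250:390]
cv2.imwrite("pics/n2.png",cv2.resize(b,None,fx=4,fy=4,interpolation=cv2.INTER_CUBIC))
E
```

```text
[287.36698076 186.15132872] (286, 174)
force: [-0.5, -0.9, -0.4]
grip_force: 0.0
t 4.95 pos [0.5055 0.2292 0.0682] yaw 165.74714324700273 F [-0.4747 -0.8528 -0.4479] polar 0.04976683689393784 111.87525010010303 j [ 0.3092  0.2541 -0.3371  0.9832  0.      0.5579]
```

View pics/n2.png

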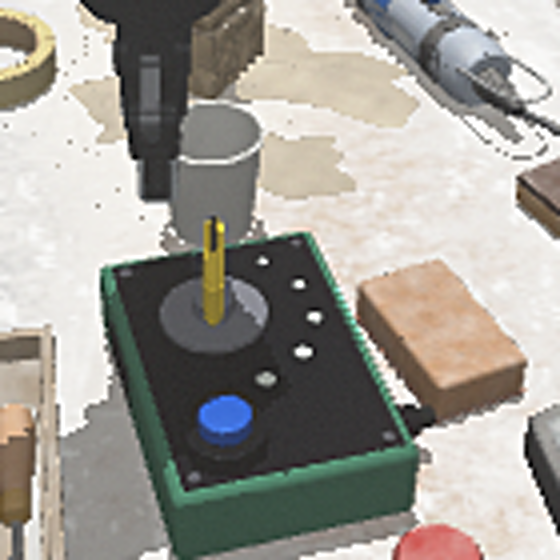

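```bash
python3 -c "
from h import *
p=manip.read_state()['position'];print(w2px('side',p),'obs tip bottom',(250+155/4,150+200/4))
print('ptr end', w2px('side',[.524+.042*.25,.183+.042*.968,.085]),'obs',(250+213/4,150+218/4))
print('axis top', w2px('side',[.524,.183,.057]),'obs',(250+214/4,150+315/4))
for dz in (.0,.01,.02,.03): print(w2px('side',[p[0],p[1]+.0,p[2]+dz]))
for dy in (.01,.02,.03): print(w2px('side',[p[0],p[1]+dy,p[2]]))
"
```

```text
[289.77157461 211.05889063] obs tip bottom (288.75, 200.0)
ptr end [302.38355367 205.31592666] obs (303.25, 204.5)
axis top [302.43265726 227.08491074] obs (303.5, 228.75)
[289.77157461 211.05889063]
[289.62746506 207.61683756]
[289.48133751 204.12658444]
[289.33314926 200.5871117 ]
[288.80863518 208.38623435]
[287.86190131 205.7585569 ]
[286.93096733 203.17473231]
```

Run:
```python
from h import *
b=manip.snapshot("side")[145:235,260:330]
b=cv2.convertScaleAbs(b,alpha=.8)
cv2.imwrite("pics/n3.png",cv2.resize(b,None,fx=6.5,fy=6.5,interpolation=cv2.INTER_NEAREST))
print(manip.read_state()["grip_width"])
```

```text
-0.0022244252415026494
```

View pics/n3.png

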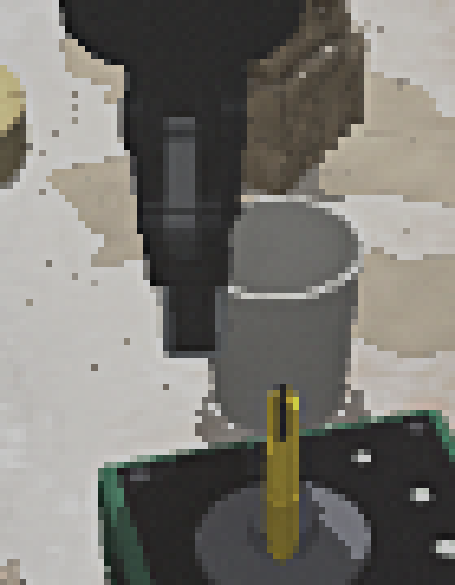

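The tip shows about 11 px (around 30 mm) higher than the TCP projects, while the pointer itself projects correctly. I'll settle this by touch, advancing gently toward the blade.

```bash
python3 -m crank '-0.02 0 0.01 0 0;-0.02 0 0 0 0;0 0 0 0 0'|grep force; python3 st.py;  python3 -m crank '-0.012 0 0 0 0;-0.008 0 0 0 0;0 0 0 0 0'|grep force; python3 st.py; python3 -m crank '-0.008 0 0 0 0;-0.008 0 0 0 0;0 0 0 0 0'|grep force; python3 st.py
```

```text
force: [-0.4, 1.1, -0.3]
grip_force: 0.0
t 5.3 pos [0.5193 0.2278 0.0689] yaw 165.80738540542583 F [-0.3526  1.0869 -0.2868] polar 0.04501031393649542 95.97368638093927 j [ 0.2995  0.2678 -0.317   0.982  -0.0003  0.5472]
force: [0.9, 0.2, 0.3]
grip_force: 0.0
t 5.55 pos [0.5223 0.2263 0.0677] yaw 165.8353002576988 F [0.8832 0.2372 0.3039] polar 0.04337333993279069 92.21208123194576 j [ 0.2954  0.2746 -0.3107  0.9844 -0.0001  0.5426]
force: [0.0, -0.2, -0.7]
grip_force: 0.0
t 5.8 pos [0.5258 0.2254 0.0674] yaw 165.8500877212358 F [ 0.0236 -0.1924 -0.6852] polar 0.04239789297256543 87.62482405609289 j [ 0.292   0.2799 -0.3044  0.9861 -0.0001  0.539 ]
```

There's no contact where the blade should already have been hit, so the tip really is higher or farther out than reported. I'll back off and probe down onto the panel.

```bash
python3 -m crank '0.06 0 0 0 0;0.06 0 0 0 0;0 0 0 0 0'>/dev/null; python3 st.py;  python3 -m crank '0 0 0.02 0 0;0 0 0.02 0 0;0 0 0 0 0'|grep force; python3 st.py; python3 -m crank '0 0 0.012 0 0;0 0 0 0 0'|grep force; python3 -m crank '0 0 0.012 0 0;0 0 0 0 0'|grep force;python3 st.py
python3 - <<'E'
from h import *
b=manip.snapshot("side")[145:235,260:330]
cv2.imwrite("pics/n4.png",cv2.resize(b,None,fx=6.5,fy=6.5,interpolation=cv2.INTER_NEAREST))
print(w2px('side',manip.read_state()['position']))
E
```

```text
t 6.05 pos [0.493  0.2327 0.0667] yaw 165.92402278338307 F [-0.3063  0.5178 -0.4549] polar 0.058570073203824895 121.90874275139636 j [ 0.322   0.2397 -0.3598  0.9749  0.0006  0.5677]
force: [-1.1, -0.3, 0.2]
grip_force: 0.0
t 6.3 pos [0.4962 0.2324 0.0562] yaw 165.84012318097012 F [-1.0589 -0.3226  0.1998] polar 0.056669403479311466 119.423912852006 j [ 0.3201  0.2535 -0.3672  0.9512 -0.0002  0.5672]
force: [-0.5, 0.3, -0.4]
grip_force: 0.0
force: [-0.3, 0.1, -0.9]
grip_force: 0.0
t 6.6333 pos [0.4962 0.2325 0.0508] yaw 165.84200088102904 F [-0.2773  0.1113 -0.8701] polar 0.056808567061365625 119.28986236538263 j [ 0.3203  0.2591 -0.3729  0.9394 -0.      0.5674]
[285.41100253 217.31481406]
```

View pics/n4.png

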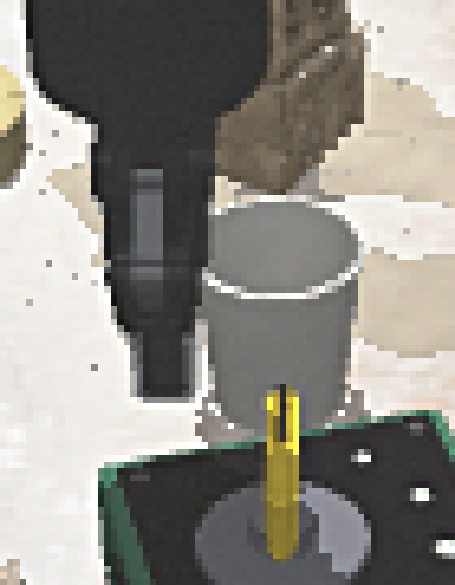

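The tip's bottom edge is at crop (162,400), still about 10 px above its projection, with no contact at z = 0.051. I'll keep probing down gently.

```bash
python3 -m crank '0 0 0.02 0 0;0 0 0.02 0 0;0 0 0 0 0'|grep force: |head -1; python3 -m crank '0 0 0.012 0 0;0 0 0 0 0'|grep -E 'force:|pos';python3 -m crank '0 0 0.012 0 0;0 0 0 0 0'|grep -E 'force:|pos';python3 -m crank '0 0 0.012 0 0;0 0 0 0 0'|grep -E 'force:|pos'
```

```text
force: [-0.7, 0.4, 0.1]
position: [0.4958, 0.2326, 0.0377]
force: [0.2, -0.5, -0.1]
grip_force: 0.0
position: [0.496, 0.2326, 0.0349]
force: [-0.3, 0.8, -0.3]
grip_force: 0.0
position: [0.496, 0.2326, 0.0319]
force: [-1.0, -0.7, -0.5]
grip_force: 0.0
```

```bash
for i in 1; do python3 -m crank '0 0 0.012 0 0;0 0 0 0 0'|grep -E 'force:|pos';python3 -m crank '0 0 0.012 0 0;0 0 0 0 0'|grep -E 'force:|pos';python3 -m crank '0 0 0.012 0 0;0 0 0 0 0'|grep -E 'force:|pos';python3 -m crank '0 0 0.008 0 0;0 0 0 0 0'|grep -E 'force:|pos'; done
python3 - <<'E'
from h import *
b=manip.snapshot("side")[145:235,260:330]
cv2.imwrite("pics/n5.png",cv2.resize(b,None,fx=6.5,fy=6.5,interpolation=cv2.INTER_NEAREST))
print(w2px('side',manip.read_state()['position']))
E
```

```text
position: [0.4959, 0.2326, 0.0288]
force: [-0.1, -0.7, -0.1]
grip_force: 0.0
position: [0.4959, 0.2326, 0.0258]
force: [0.3, 0.0, 0.4]
grip_force: 0.0
position: [0.4959, 0.2326, 0.0228]
force: [-0.1, -1.3, 0.1]
grip_force: 0.0
position: [0.496, 0.2326, 0.0209]
force: [-0.4, -0.1, 0.1]
grip_force: 0.0
[285.86717003 227.05306016]
```

View pics/n5.png

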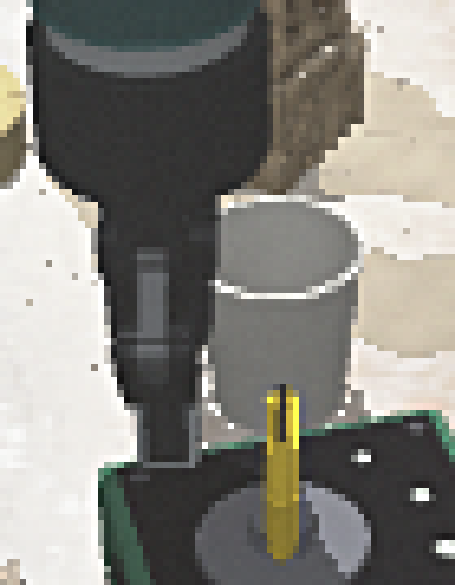

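The finger now covers the box's far edge, so it stands above the panel and the error is in height. I'll keep probing until it touches.

```bash
python3 -m crank '0 0 0.008 0 0;0 0 0 0 0'|grep -E '^force:|pos';python3 -m crank '0 0 0.008 0 0;0 0 0 0 0'|grep -E '^force:|pos';python3 -m crank '0 0 0.008 0 0;0 0 0 0 0'|grep -E '^force:|pos'
```

```text
position: [0.4961, 0.2327, 0.0191]
force: [0.1, 0.2, -0.0]
position: [0.496, 0.2326, 0.017]
force: [0.5, 0.4, 0.5]
position: [0.496, 0.2326, 0.015]
force: [-0.5, -0.2, -0.3]
```

```bash
python3 st.py; ls .; python3 -c "
from h import *
print(manip.hold_point_z)"
```

```text
t 8.65 pos [0.496  0.2326 0.015 ] yaw 165.85724459505764 F [-0.5132 -0.2343 -0.2959] polar 0.05696744030025198 119.39734935675857 j [ 0.3205  0.3006 -0.4067  0.864   0.      0.5674]
fit.py
h.py
pics
st.py
-0.0187
```

Run:
```python
from h import *
b=manip.snapshot("side");o=cv2.imread("pics/side0.png")
cv2.imwrite("pics/raw6.png",b)
for v in range(208,224):print(v,[tuple(map(int,b[v,u])) for u in (280,284,287,290)],tuple(map(int,o[v,287])))
```

```text
208 [(30, 31, 33), (50, 50, 50), (52, 53, 52), (81, 83, 84)] (240, 242, 244)
209 [(69, 71, 72), (50, 51, 51), (45, 45, 47), (86, 85, 84)] (231, 237, 239)
210 [(227, 233, 239), (49, 50, 52), (50, 50, 51), (100, 99, 97)] (228, 233, 239)
211 [(221, 225, 230), (50, 49, 51), (48, 51, 51), (104, 102, 99)] (228, 234, 239)
212 [(246, 252, 255), (51, 53, 53), (46, 47, 47), (85, 84, 83)] (230, 237, 241)
213 [(249, 255, 255), (50, 50, 52), (47, 48, 50), (115, 117, 118)] (242, 247, 252)
214 [(254, 255, 255), (51, 52, 53), (47, 48, 50), (102, 98, 96)] (168, 188, 164)
215 [(228, 240, 234), (50, 51, 49), (47, 46, 49), (109, 108, 104)] (56, 63, 50)
216 [(50, 58, 46), (48, 48, 49), (45, 46, 44), (114, 112, 107)] (51, 49, 51)
217 [(57, 54, 56), (40, 40, 43), (39, 40, 42), (95, 94, 92)] (56, 57, 57)
218 [(75, 73, 74), (108, 106, 102), (108, 105, 101), (75, 75, 75)] (56, 56, 58)
219 [(48, 48, 51), (42, 43, 45), (40, 42, 43), (40, 40, 45)] (58, 58, 59)
220 [(45, 44, 47), (44, 46, 47), (46, 47, 49), (46, 46, 47)] (56, 56, 58)
221 [(44, 44, 46), (46, 46, 48), (45, 46, 48), (51, 50, 52)] (56, 58, 58)
222 [(45, 46, 49), (47, 49, 49), (44, 46, 45), (42, 45, 46)] (55, 54, 54)
223 [(43, 41, 46), (46, 46, 46), (47, 49, 49), (40, 39, 41)] (57, 57, 59)
```

Run:
```python
from h import *
print("edge pred",w2px("side",[.49,.248,.05]),"obs ~286,214.8")
for z in(.015,.03,.045,.05,.055,.06):print(z,px2w("side",286,218.8,z),w2px("side",[.496,.2326,z]))
# box corner check: other side panel corners
for X in([.471,.248,.05],[.471,.058,.05],[.601,.058,.05],[.601,.248,.05]):print(X,w2px("side",X),w2px("top",X))
```

```text
edge pred [281.42465517 213.93892446] obs ~286,214.8
0.015 [0.50399403 0.26880125 0.015     ] [285.94410084 229.01173508]
0.03 [0.50080099 0.25139219 0.03      ] [285.69656078 224.20188286]
0.045 [0.49760794 0.23398312 0.045     ] [285.44397874 219.29406168]
0.05 [0.49654359 0.2281801  0.05      ] [285.35863756 217.6358313 ]
0.055 [0.49547925 0.22237708 0.055     ] [285.27271301 215.96626547]
0.06 [0.4944149  0.21657406 0.06      ] [285.18619907 214.28524755]
[0.471, 0.248, 0.05] [273.34984689 215.31089591] [320.26293194 237.10921838]
[0.471, 0.058, 0.05] [291.75048317 275.82994297] [398.93271732 239.39757749]
[0.601, 0.058, 0.05] [354.6190356  262.75869048] [399.26148116 186.18152649]
[0.601, 0.248, 0.05] [327.10081378 206.1781971 ] [321.85023944 183.79292034]
```

The finger covers the box edge and its bottom is still just above the panel, so the reported z is about 35–43 mm low. I'll continue to contact.

```bash
python3 -m crank '0 0 0.008 0 0;0 0 0 0 0'|grep -E '^force:|pos';python3 -m crank '0 0 0.008 0 0;0 0 0 0 0'|grep -E '^force:|pos';python3 -m crank '0 0 0.008 0 0;0 0 0 0 0'|grep -E '^force:|pos'
```

```text
position: [0.496, 0.2326, 0.013]
force: [0.3, -0.5, -0.3]
position: [0.4963, 0.2328, 0.0126]
force: [-3.0, -1.1, 8.9]
position: [0.4964, 0.2328, 0.0125]
force: [-7.6, -1.9, 20.8]
```

Touch at TCP z = 0.0127 means the real tip is about 37 mm above the reported TCP. For a real tip height of about 63 mm I need TCP z ≈ 0.026.

```bash
python3 -m crank '0 0 -0.04 0 0;0 0 -0.036 0 0;0 -0.01 0 0 0;-0.035 0 0 0 0;-0.035 0 0 0 0;0 0 0 0 0' >/dev/null; python3 st.py; python3 -m crank '-0.008 0 0 0 0;0 0 0 0 0'|grep -E '^force:|pos';python3 -m crank '-0.008 0 0 0 0;0 0 0 0 0'|grep -E '^force:|pos';python3 -m crank '-0.008 0 0 0 0;0 0 0 0 0'|grep -E '^force:|pos'
```

```text
t 9.7 pos [0.515  0.2257 0.0281] yaw 165.79306436939862 F [ 0.3244 -0.1495  1.1681] polar 0.04359115321746618 101.85530475134745 j [ 0.2982  0.3057 -0.3654  0.8978 -0.0004  0.5462]
position: [0.5147, 0.2252, 0.0277]
force: [-0.1, 0.4, -1.4]
position: [0.5165, 0.2249, 0.028]
force: [1.0, 0.4, -0.1]
position: [0.518, 0.2245, 0.0281]
force: [-0.7, 0.7, 0.2]
```

```bash
python3 -m crank '-0.008 0 0 0 0;0 0 0 0 0'|grep -E '^force:|pos';python3 -m crank '-0.008 0 0 0 0;0 0 0 0 0'|grep -E '^force:|pos';python3 -m crank '-0.008 0 0 0 0;0 0 0 0 0'|grep -E '^force:|pos'
```

```text
position: [0.519, 0.2244, 0.028]
force: [-3.9, 2.1, 0.8]
position: [0.5216, 0.2239, 0.0281]
force: [-1.7, 2.4, -0.9]
position: [0.5247, 0.2231, 0.0282]
force: [-1.4, 0.2, -0.8]
```

Contact came at 15–16 mm offset as expected, and the blade is turning. Next I'll align the tool with the blade, then push round the arc.

```bash
cat > arc.py <<'E'
from h import *
import sys
th=np.radians(float(sys.argv[1]));phi=np.radians(75.3)-th
s=manip.read_state();M=Ro.from_rotvec(s["orientation"]).as_matrix();p=np.array(s["position"])
er=np.array([np.cos(phi),np.sin(phi),0]);et=np.array([-er[1],er[0],0])
g=np.array([.524,.183,.0275])+.039*er+.016*et
yaw=np.arctan2(M[1,0],M[0,0]);d=(phi+np.pi/2-yaw+np.pi)%(2*np.pi)-np.pi
print("pos",p,"tool theta",165.3-np.degrees(yaw),"F er,et",np.round([np.dot(s["force"],er),np.dot(s["force"],et),s["force"][2]],1),"shares",np.round(M.T@(g-p)/.25,4),"turn",round(-np.degrees(d)/90,4),"t",s["time"])
E
python3 arc.py 9
```

```text
pos [0.52467755 0.2231469  0.02823233] tool theta -0.5652590894388823 F er,et [-0.4  1.3 -0.8] shares [0.0006 0.0081 0.0029] turn 0.1063 t 10.7
```

```bash
python3 -m crank '0 0.004 0 0.053 0;0 0.004 0 0.053 0;-0.0099 0.0037 0 0.04 0;-0.0099 0.0037 0 0.04 0;-0.0099 0.0037 0 0.04 0;0 0 0 0 0'|grep ^force; python3 arc.py 20;  python3 -m crank '-0.0099 0.0037 0 0.04 0;-0.0099 0.0037 0 0.04 0;-0.0099 0.0037 0 0.04 0;-0.0099 0.0037 0 0.04 0;-0.0099 0.0037 0 0.04 0;-0.0099 0.0037 0 0.04 0;0 0 0 0 0'|grep ^force; python3 arc.py 41.4
```

```text
force: [0.7, -0.1, 0.6]
pos [0.53490351 0.22350084 0.02883995] tool theta 19.884963521108745 F er,et [ 0.3 -0.6  0.6] shares [ 0.0077 -0.002   0.0053] turn 0.0013 t 11.2
force: [-0.9, 0.6, 1.1]
pos [0.54812274 0.2177348  0.02866317] tool theta 41.37544209310863 F er,et [-0.4  1.   1.1] shares [ 0.0025 -0.0016  0.0046] turn 0.0003 t 11.7833
```

```bash
cat > ang.py <<'E'
from h import *
b=manip.snapshot("side");h=cv2.cvtColor(b,cv2.COLOR_BGR2HSV)
m=cv2.inRange(h,(20,120,40),(35,255,255));m[:180]=0;m[260:]=0;m[:,:270]=0;m[:,350:]=0
best=[]
for t in range(-5,156,1):
    a=np.radians(75.3-t);er=np.array([np.cos(a),np.sin(a)]);et=np.array([-er[1],er[0]])
    P=[w2px("side",[*(np.array([.524,.183])+r*er+s*et),z]) for r in(-.015,.049) for s in(-.00575,.00575) for z in(.057,.085)]
    k=np.zeros_like(m);cv2.fillConvexPoly(k,cv2.convexHull(np.round(P).astype(np.int32)),255)
    best.append(((k&m>0).sum()/((k|m)>0).sum(),t))
print("yellow px",(m>0).sum(),sorted(best)[::-1][:6])
E
python3 ang.py
```

```text
yellow px 227 [(np.float64(0.6560693641618497), 42), (np.float64(0.6560693641618497), 41), (np.float64(0.6560693641618497), 40), (np.float64(0.6504297994269341), 39), (np.float64(0.6504297994269341), 38), (np.float64(0.6504297994269341), 37)]
```

The image fit puts the pointer at about 40°, which agrees with the tool angle of 41°. Continuing.

```bash
python3 -m crank '-0.0099 0.0037 0 0.04 0;-0.0099 0.0037 0 0.04 0;-0.0099 0.0037 0 0.04 0;-0.0099 0.0037 0 0.04 0;-0.0099 0.0037 0 0.04 0;-0.0099 0.0037 0 0.04 0;-0.0099 0.0037 0 0.04 0;-0.0099 0.0037 0 0.04 0;-0.0099 0.0037 0 0.04 0;-0.0099 0.0037 0 0.04 0;0 0 0 0 0'|grep ^force; python3 arc.py 77.4; python3 ang.py
```

```text
force: [0.6, 0.1, -0.4]
pos [0.56417864 0.19692696 0.0285881 ] tool theta 77.3429063147189 F er,et [ 0.5  0.1 -0.4] shares [ 0.0024 -0.0026  0.0043] turn 0.0006 t 12.75
yellow px 266 [(np.float64(0.6226415094339622), 72), (np.float64(0.6226415094339622), 71), (np.float64(0.6214953271028038), 76), (np.float64(0.6214953271028038), 75), (np.float64(0.6214953271028038), 74), (np.float64(0.62004662004662), 91)]
```

```bash
python3 -m crank '-0.0099 0.003 0 0.04 0;-0.0099 0.003 0 0.04 0;-0.0099 0.0035 0 0.04 0;-0.0099 0.0035 0 0.04 0;0 0 0 0 0'|grep ^force; python3 arc.py 91.8; python3 ang.py;python3 -m crank '-0.0099 0.0035 0 0.04 0;-0.0099 0.0035 0 0.04 0;-0.0099 0.0035 0 0.04 0;0 0 0 0 0'|grep ^force; python3 arc.py 102.6; python3 ang.py
```

```text
force: [0.2, 2.5, 0.0]
pos [0.56568859 0.18783878 0.02847246] tool theta 91.69226905547438 F er,et [-0.5  2.5  0. ] shares [-0.0019  0.0016  0.0039] turn 0.0012 t 13.2167
yellow px 273 [(np.float64(0.6363636363636364), 91), (np.float64(0.6363636363636364), 90), (np.float64(0.6363636363636364), 89), (np.float64(0.6363636363636364), 88), (np.float64(0.6363636363636364), 87), (np.float64(0.6363636363636364), 86)]
force: [0.3, 1.1, 0.3]
pos [0.56559579 0.17911813 0.02846335] tool theta 102.48460037773107 F er,et [-0.3  1.1  0.3] shares [0.0015 0.001  0.0039] turn 0.0013 t 13.6
yellow px 269 [(np.float64(0.6314553990610329), 113), (np.float64(0.6314553990610329), 112), (np.float64(0.6247086247086248), 116), (np.float64(0.6247086247086248), 115), (np.float64(0.6247086247086248), 114), (np.float64(0.6226851851851852), 108)]
```

Now small steps past the ridge (108.4°), watching the force and image fit.

```bash
python3 -m crank '-0.0099 0.0037 0 0.04 0;0 0 0 0 0'|grep ^force; python3 arc.py 106.2; python3 ang.py;python3 -m crank '-0.005 0.0018 0 0.02 0;0 0 0 0 0'|grep ^force; python3 arc.py 108; python3 ang.py;python3 -m crank '-0.005 0.0018 0 0.02 0;0 0 0 0 0'|grep ^force; python3 arc.py 109.8; python3 ang.py
```

```text
force: [-0.1, -0.5, -0.8]
pos [0.56483572 0.17624375 0.0283756 ] tool theta 106.0867433473473 F er,et [ 0.1 -0.5 -0.8] shares [0.0033 0.002  0.0035] turn 0.0013 t 13.8167
yellow px 276 [(np.float64(0.647887323943662), 113), (np.float64(0.647887323943662), 112), (np.float64(0.6437054631828979), 120), (np.float64(0.6437054631828979), 119), (np.float64(0.6410256410256411), 116), (np.float64(0.6410256410256411), 115)]
force: [-0.2, 0.5, 0.3]
pos [0.56412535 0.17506688 0.02817756] tool theta 107.85962965358883 F er,et [-0.5  0.3  0.3] shares [0.004  0.0038 0.0027] turn 0.0016 t 14.0333
yellow px 266 [(np.float64(0.6519607843137255), 121), (np.float64(0.6487804878048781), 122), (np.float64(0.6440677966101694), 124), (np.float64(0.6440677966101694), 123), (np.float64(0.6394230769230769), 120), (np.float64(0.6394230769230769), 119)]
force: [-0.7, 0.3, 0.7]
pos [0.56400895 0.1739687  0.02826389] tool theta 109.6950568066552 F er,et [-0.7 -0.2  0.7] shares [0.0031 0.0037 0.0031] turn 0.0012 t 14.25
yellow px 264 [(np.float64(0.6470588235294118), 121), (np.float64(0.6439024390243903), 122), (np.float64(0.639225181598063), 124), (np.float64(0.639225181598063), 123), (np.float64(0.6381418092909535), 126), (np.float64(0.6375321336760925), 131)]
```

The fit jumped to about 120°, so it is in the fifth place. I'll back off, lift, and go toward the button.

```bash
python3 -m crank '0.03 0 0 0 0;0.03 0 0 0 0;0 0 -0.1 0 0;0 0 -0.1 0 0;0 0 0 0 0'>/dev/null; python3 st.py .5065 .0912 .065
```

```text
t 14.7167 pos [0.5774 0.1883 0.0835] yaw 55.60951126254887 F [ 0.2974 -0.23    0.6534] polar 0.053705768172352765 5.659720980261733 j [ 0.2087  0.316  -0.2165  1.0289  0.0001  2.3798]
shares [-0.4813 -0.0152  0.0704]
```

```bash
python3 -m crank '-0.12 -0.004 0 0 0;-0.12 -0.004 0 0 0;-0.12 -0.004 0 0 0;-0.12 -0.004 0 0 0;0 0 0.04 0 0;0 0 0.03 0 0;0 0 0 0 0' >/dev/null; python3 st.py .5065 .0912 .065
python3 ang.py
python3 - <<'E'
from h import *
b=manip.snapshot("side")[165:295,265:365]
print(w2px("side",np.array(manip.read_state()["position"])+[0,0,.037]))
cv2.imwrite("pics/n7.png",cv2.resize(b,None,fx=4.5,fy=4.5,interpolation=cv2.INTER_CUBIC))
E
```

```text
t 15.3 pos [0.5008 0.0902 0.0592] yaw 55.53269391303296 F [-0.1142 -0.1253 -0.4806] polar 0.09567756921382699 -104.04993564622177 j [ 0.0508  0.1868 -0.446   0.9399  0.0004  2.2232]
shares [ 0.0163  0.0165 -0.0231]
yellow px 20 [(np.float64(0.04926108374384237), 126), (np.float64(0.049019607843137254), 121), (np.float64(0.0488997555012225), 128), (np.float64(0.04878048780487805), 122), (np.float64(0.048426150121065374), 124), (np.float64(0.048426150121065374), 123)]
[302.83204762 243.94086726]
```

View pics/n7.png

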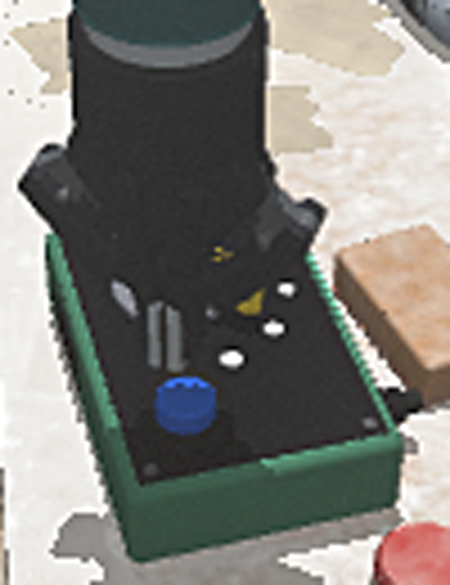

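The fingers hang just left of and above the button at crop (167,370). The yellow pointer's end shows at (258,297), aimed at the fifth mark (273,328). I'll check that numerically, then centre on the button.

```bash
python3 - <<'E'
from h import *
for t in(90,105,120,135,150):
    a=np.radians(75.3-t);print(t,[np.round((w2px("side",[.524+r*np.cos(a),.183+r*np.sin(a),z])-[265,165])*4.5) for r,z in((.049,.085),(.049,.057))])
E
python3 -m crank '0.016 0.016 0 0 0;0 0 0 0 0'>/dev/null; python3 st.py .5065 .0912 .03
```

```text
90 [array([270., 235.]), array([268., 279.])]
105 [array([267., 252.]), array([266., 296.])]
120 [array([258., 269.]), array([256., 313.])]
135 [array([241., 283.]), array([241., 327.])]
150 [array([220., 295.]), array([220., 339.])]
t 15.5667 pos [0.5094 0.0917 0.0613] yaw 55.5831894775231 F [0.6847 0.4037 0.306 ] polar 0.09243507297822952 -99.07707094782901 j [ 0.0531  0.1958 -0.4295  0.943   0.0002  2.2246]
shares [-0.0085 -0.0087  0.1253]
```

The pointer's end matches 120° (fifth place). Pressing the button now.

```bash
python3 -m crank '0 0 0.05 0 0;0 0 0.05 0 0;0 0 0 0 0'|grep -E '^force|pos'; python3 -m crank '0 0 0.008 0 0;0 0 0 0 0'|grep -E '^force|pos'; python3 -m crank '0 0 0.008 0 0;0 0 0 0 0'|grep -E '^force|pos'; python3 -m crank '0 0 0.008 0 0;0 0 0 0 0'|grep -E '^force|pos'; python3 -m crank '0 0 0.008 0 0;0 0 0 0 0'|grep -E '^force|pos'
```

```text
position: [0.5065, 0.0913, 0.0343]
force: [-0.3, -0.1, 0.4]
position: [0.5075, 0.0913, 0.0342]
force: [-0.5, -0.8, 1.4]
position: [0.5079, 0.0912, 0.0324]
force: [0.4, 1.1, 2.8]
position: [0.5079, 0.0911, 0.0303]
force: [-0.2, 1.2, 3.2]
position: [0.508, 0.0911, 0.0285]
force: [-0.2, 0.8, 4.2]
```

```bash
python3 -m crank '0 0 0.006 0 0;0 0 0 0 0'|grep -E '^force|pos'; python3 -m crank '0 0 0.004 0 0;0 0 0 0 0'|grep -E '^force|pos'
```

```text
position: [0.5081, 0.0911, 0.0283]
force: [-4.4, 0.4, 14.8]
position: [0.5081, 0.0911, 0.0282]
force: [-5.0, 0.7, 20.6]
```

The force rose along the spring to about 4 N and then hit the stop, so it's fully down. Lifting clear.

```bash
python3 -m crank '0 0 -0.06 0 0;0 0 -0.12 0 0;0 0 -0.14 0 0;0 0 -0.14 0 0;0 0 -0.14 0 0;0 0 -0.14 0 0;0 0 0 0 0;0 0 0 0 0;0 0 0 0 0'|grep -E '^force|pos'; python3 ang.py
```

```text
position: [0.5065, 0.0907, 0.2095]
force: [-1.1, 0.3, 0.0]
yellow px 263 [(np.float64(0.6405867970660146), 121), (np.float64(0.6374695863746959), 122), (np.float64(0.6349614395886889), 131), (np.float64(0.6328502415458938), 124), (np.float64(0.6328502415458938), 123), (np.float64(0.6317073170731707), 126)]
```

```bash
python3 -c "
from cell import manip
print(manip.hand_in())"
```

```text
the job is handed in; nothing more can be done
None
```

I handed the job in: the selector is in its fifth place (image fit about 121°, nominal 120°), the start button was pressed to its stop and released, and I did not touch the cup, jar or other things; the judge's verdict was not shown.

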